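# Clip the washed roller back into the crate track

## Task

Take the washed roller off the draining rack and put it back in the empty place of the roller track, lowering both ends into their slots together and keeping it level. Press it gently past the spring lips until both axle ends are fully home on the bottoms of their slots, without dropping or ramming it, and leave everything else as it stands.

Things in the scene. Friction and masses are not known exactly. Their poses are not given: they have to be found in the camera images.
- roller_mid (a point): Centre of the loose roller, on its axis: a plain steel tube 40 mm in diameter (0.44 to 0.69 kg) with black end caps, 310 mm over the caps, whose last 11 mm taper from 40 to 16 mm diameter, and a 12 mm round stub axle standing 13 mm out of each cap (336 mm over all). Its x axis runs along the roller; both ends are alike.
- roller_end_a (a point): On the roller's axis, 165 mm from roller_mid along +x, in the stub axle.
- roller_end_b (a point): On the roller's axis, 165 mm from roller_mid along -x, in the other stub axle.
- rack: Wire draining rack, 300 x 170 mm, on a white drip mat, at the robot's left. Origin: its middle, on the bench. The roller lies along the rack's x on two cross wires, its axis 53 mm above the bench, between upright prongs (tops 69 mm above the bench) 100 mm either side of the rack's middle; its own middle is within 12 mm of the rack's, and free to grip from above.
- gap_seat (a point): Where roller_mid belongs with the shoes at their lowest setting (99 mm above the bench): middle of the one empty place, any of the five, of the roller track, a low steel frame. x runs along the roller to be, from the rail nearer the robot to the farther; y along the track. Places are 90 mm apart; the others hold rollers like the loose one (faces 50 mm from it), axes 105 mm above the bench.
- slot_near (a point): Lowest seat of one stub axle, 165 mm from gap_seat along -x, in a cream bearing shoe 14 mm thick along x. The shoe is clamped in a long hole at 0 to 12 mm above its lowest setting; how much is not measured: feel for the bottom. Its open upright slot is 13.5 mm wide, flared from 26 mm above the real seat to 33 mm wide at 38 mm (so its top is 38 to 50 mm above this point).
- slot_far (a point): The same, 165 mm along +x, its height set on its own. The shoes' inner faces are 316 mm apart: 3 mm end play each way. In each slot two spring lips narrow it to 6 mm: an axle laid in rests on them 7 to 8 mm above its real seat, goes past under 8 to 11 N there (half the roller's weight included), then is held down on the flat, rigid bottom. Plastic: push with 25 N at most in all.

How it is judged:
By the outcome, as a careful person would: the job done as asked, in the order asked, and still so for the second after the job is handed in, with the robot touching nothing.
It also fails if it takes over 58 s, if anything falls off the work surface, if the arm or the gripper's body presses on something with over 40 N, if the wrist force passes 120 N, or if a joint passes its speed limit or range.

## Robot

A 6-joint arm with a two-finger parallel gripper is mounted at the origin on the work surface. World frame = base frame: x ahead of the robot, y to its left, z up, the work surface at z = 0. Lengths are in m, angles in degrees, forces in N, time in s.
With the tool pointing down it reaches from about 0.4 to 0.825 m from the base axis. Payload 7 kg.
Tool frame: the origin (TCP) lies at the very end of the fingers, on their centre line; the grasp point (between the pads) lies 19 mm behind it; z points along the fingers, y is the line along which they close (so a half turn about z gives the same grasp; the last joint's range is limited). The gripper opens to 88 mm and grips with 3 to 60 N. Pads are 19 mm wide; open, the fingers measure 130 mm over their backs; the gripper's body (78 mm by 193 mm) begins 47 mm behind the grasp point.
Start: joints at [80.621, 20.546, 0.682, 0, -70.136, -16.507], TCP at [0.295, 0.607, 0.227] pointing down, gripper open.
Joint ranges: [-176.03, 176.03], [-82.01, 121.73], [-58.28, 71.71], [-173.87, 95.51], [-174.79, -0.11], [-173.66, 173.66]. Speed limits (degrees/s): [136.94, 136.94, 172.46, 180, 180, 180].

## Interface

Orientations are given as [roll, pitch, yaw] about the fixed x, y, z axes, in that order (R = Rz(yaw) Ry(pitch) Rx(roll)).
In Python, from plant import r gives the robot as it stands. The module is installed in compiled form; this text tells all that it offers.
- The arm moves only by the tool jog_arm, never from a script. Its arguments are lists of equal length, an entry for each row: "travel": the shift along the tool's x, y, z each as a share of 50 cm, from -1 to 1, a list of three; "dr": the turn, a rotation vector about the tool's x, y, z each as a share of 360 degrees, from -1 to 1, a list of three; "claw": the opening, from 0 (shut) to 1 (fully open). A call has exactly 10 rows; each row is the pose to reach, as a shift and turn from the pose commanded when the call began, along the tool's axes at that moment, turning the shorter way round; what a row does not reach only later rows make up. A row lasts 1/8 s, in which the tool goes at most 62.5 mm and 10.7 degrees, less where a joint would pass 70% of its speed; a pose out of reach is approached as far as the arm can. A call with a number of a shift or a turn outside -1 to 1 is refused whole. A call with a gripper value outside its range is refused whole. The fingers move at their own pace and stop on an object; "newtons" is the grip in N (left out, the last holds). Time passes only in rows, so rows that repeat a pose let the fingers close, or fill a call up. It gives the time, the measured TCP pose, the force, the opening and the grip force at its end, in the units of the state.
- r.get_state(): the state, without advancing time (a new reading comes with each control period).
- r.capture(name): name is "scene" or "side" or "wrist"; returns a dict with "pixels" (400x640x3 uint8, red, green, blue), "range_z" (400x640 float32, m along the optical axis (not along the pixel's ray), 0 where there is no reading), "fx", "fy", "cx", "cy" (pixels), "position" and "attitude" of the camera in the world; the wrist camera has in their place "hand_eye" (4x4, takes a point from camera to tool coordinates, whose origin is the TCP and whose axes are the flange's). Camera axes: x right, y up, looking along -z (the intrinsics and any distortion apply to the point x, -y, -z); pixel columns grow to the right and rows downward; lengths in m; the calibration is good to about 2 mm. A picture is of the moment at which its call begins: read the wrist's pose just before it.
- r.close_job(): hands the job in; it is judged then, once.
Trained networks look in the newest picture that a camera, given by its name, has taken for a name from the list of things; names that differ only in an ending like _2 or _b are one class to them, and where a whole thing is asked for, a point or a joint stands for the part that bears it (a point fixed in the world has none). Each returns a list of dicts, best first, with "conf" (0 to 1); they miss things now and then, are a little off and sometimes report something else, mostly with a low value. They report only what shows in the picture. A call takes as long as a camera call.
- r.boxes_of(name, camera): "extent" ([left, top, right, bottom] in pixels, round what is visible of it).
- r.regions_of(name, camera): "pixels" (400x640 bool, what is visible of it) and "extent" ([left, top, right, bottom] in pixels, round what is visible of it).
- r.tip_of(name, camera): "at" ([column, row] in pixels: a listed point, or the origin of a listed thing).
The state is a dict: "time_s": time; "joints": joint angles; "qd": joint speeds; "joint_torque": joint torques, N m; "tcp_pos": TCP position; "eef_rot": TCP orientation; "contact_force": force on the tool from outside, world axes, zero at the start; "moment": the same for the moment, N m; "gripper_width": finger opening in m; "gripper_force": force on a finger pad.
Only numpy, scipy, OpenCV 4.12 (cv2) and the standard library are available. Lean on these libraries where they do the work, as an engineer would, in place of code of your own. Each camera call takes 0.05 s, during which the arm holds its last target. There are 200 camera calls.

## Working session

There is one attempt and no reset: what is moved stays moved. The work goes in short steps, Python scripts to look and compute and a tool call to move; the robot and the scene stay as the last step left them, time stands still between calls to the robot, and variables do not carry over. Pictures are saved under pics/ and viewed, at most 10 in all, crops included, and the job is handed in when it is done.

Besides the shell and the picture viewer there is one more tool, called after "Call:" as a command line: name --argument value ..., lists and objects as JSON in quotes. jog_arm: Moves the arm, as the interface text tells. Its arguments: {"type":"object","properties":{"travel":{"type":"array"},"dr":{"type":"array"},"claw":{"type":"array"},"newtons":{"type":"number"}},"required":["travel","dr","claw"]}

```bash
mkdir -p pics
cat > h.py <<'E'
import numpy as np, cv2
from scipy.spatial.transform import Rotation as R
from plant import r
def cam(name):
    s=r.get_state(); c=r.capture(name)
    if name=="wrist":
        T=np.eye(4); T[:3,:3]=R.from_euler('xyz',s['eef_rot'],degrees=True).as_matrix(); T[:3,3]=s['tcp_pos']
        T=T@np.array(c['hand_eye'])
    else:
        T=np.eye(4); a=np.array(c['attitude'],float)
        T[:3,3]=c['position']
        T[:3,:3]=a if a.shape==(3,3) else (R.from_euler('xyz',a,degrees=True).as_matrix() if a.size==3 else R.from_quat(a).as_matrix())
    c['T']=T; return c
def cloud(c):
    v,u=np.mgrid[:400,:640]; z=c['range_z']
    p=np.stack([(u-c['cx'])/c['fx']*z,-(v-c['cy'])/c['fy']*z,-z],-1)
    w=p@c['T'][:3,:3].T+c['T'][:3,3]; w[z==0]=np.nan; return w
def save(c,n): cv2.imwrite('pics/'+n,c['pixels'][:,:,::-1])
E
python3 - <<'E'
from h import *
ims=[]
for n in ["scene","side","wrist"]:
    c=cam(n); w=cloud(c); np.save(n+'.npy',w)
    print(n,{k:c[k] for k in c if k not in('pixels','range_z','T')})
    for k in["roller_mid","roller_end_a","gap_seat","slot_near","slot_far","rack"]:
        for d in r.tip_of(k,n)[:3]:
            u,v=map(int,np.round(d['at'])); u=min(max(u,0),639);v=min(max(v,0),399)
            print(k,round(d['conf'],2),np.round(d['at'],1),np.round(w[v,u],3))
    ims.append(c['pixels']); save(c,n+'.png')
cv2.imwrite('pics/a.png',cv2.resize(np.vstack(ims[:2]),(800,1000))[:, :, ::-1])
print(r.get_state())
E
```

```text
scene {'fx': 422.6085307254113, 'fy': 422.6085307254113, 'cx': 326.6319145991983, 'cy': 195.49979361617963, 'position': array([ 1.2040105 , -0.19171876,  1.14518111]), 'attitude': array([32.90764254,  0.38216092, 72.92381584])}
roller_mid 0.83 [421.  172.7] [0.543 0.314 0.067]
roller_end_a 0.85 [400.9 133.4] [0.364 0.322 0.059]
roller_end_a 0.69 [444.4 218.6] [0.688 0.339 0.006]
slot_near 0.77 [292.2 150.7] [ 0.374 -0.057  0.114]
slot_far 0.56 [317.5 245.4] [ 0.706 -0.071  0.107]
rack 0.56 [417.5 183.2] [0.566 0.297 0.051]
side {'fx': 486.495439940578, 'fy': 486.495439940578, 'cx': 315.01798862828235, 'cy': 197.1823225764518, 'position': array([ 0.42486337, -1.02125786,  0.88850634]), 'attitude': array([52.24812326, -0.14702521, -5.62643182])}
roller_mid 0.57 [306.3 146.4] [0.529 0.307 0.064]
roller_end_a 0.8 [254.6 148.8] [0.366 0.314 0.058]
roller_end_a 0.79 [357.3 144.4] [ 0.716  0.413 -0.004]
roller_end_a 0.68 [255.9 210.8] [ 0.372 -0.065  0.111]
gap_seat 0.52 [355.5 142.9] [ 0.714  0.422 -0.005]
slot_near 0.88 [253.8 209.9] [ 0.367 -0.065  0.115]
slot_far 0.65 [307.1 160.8] [ 0.
[... 565 characters left out ...]
000e+00]])}
{'time_s': 1.05, 'joints': array([ 8.06209786e+01,  2.05448175e+01,  6.81761166e-01, -7.50146959e-04,
       -7.01366058e+01, -1.65055558e+01]), 'qd': array([-0.00491092,  0.02690656, -0.07848938, -0.07569862,  0.0181069 ,
       -0.03919748]), 'joint_torque': array([ 4.47646016e-04, -5.82396090e+01,  2.93319601e+01,  7.00234607e+00,
        1.27274668e-02, -6.60509087e-07]), 'tcp_pos': array([0.29469339, 0.60723909, 0.2265748 ]), 'eef_rot': array([-1.79999877e+02,  7.72433817e-04, -2.58848320e+01]), 'contact_force': array([-0.02896913, -0.34426109, -0.18973523]), 'moment': array([-0.02413411, -0.00396245,  0.00591715]), 'gripper_force': 0.0, 'gripper_width': 0.08731026935259871}
```

View pics/scene.png

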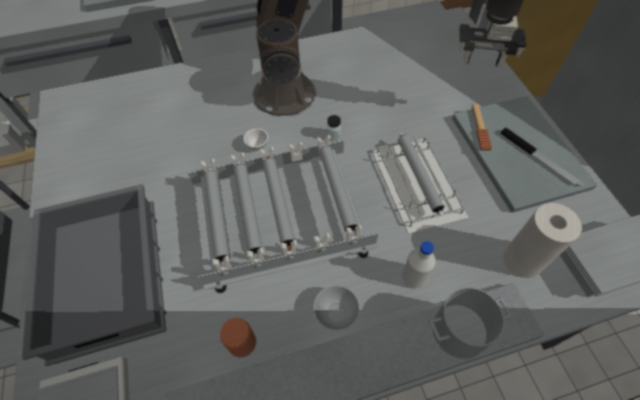

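View pics/side.png

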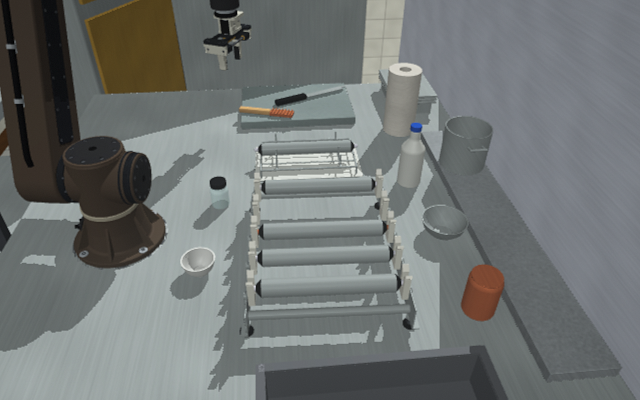

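Scene: the loose roller is on the rack at (421,173). The empty place lies between the rollers at columns ~280 and ~340 (shoes near (296,155) and (321,243)).

Run:
```python
import numpy as np
for n in["scene","side"]:
    w=np.load(n+'.npy').reshape(-1,3); w=w[~np.isnan(w[:,0])]
    q=w[(w[:,0]>.33)&(w[:,0]<.76)&(w[:,1]>.24)&(w[:,1]<.42)&(w[:,2]>.062)&(w[:,2]<.08)]
    print(n,"loose",len(q),q.min(0).round(3),q.max(0).round(3)); m=np.polyfit(q[:,0],q[:,1],1); print(m, np.median(q,0).round(3), np.percentile(q[:,2],95))
    t=w[(w[:,0]>.36)&(w[:,0]<.72)&(w[:,1]>-.35)&(w[:,1]<.2)&(w[:,2]>.116)&(w[:,2]<.13)]
    # orientation search: sharpest y' histogram
    best=None
    for a in np.radians(np.arange(-20,20,.25)):
        y=-np.sin(a)*t[:,0]+np.cos(a)*t[:,1]
        h=np.histogram(y,np.arange(-.5,.5,.004))[0]; s=(h.astype(float)**2).sum()
        if best is None or s>best[0]: best=(s,a)
    a=best[1]; y=-np.sin(a)*t[:,0]+np.cos(a)*t[:,1]; x=np.cos(a)*t[:,0]+np.sin(a)*t[:,1]
    h,e=np.histogram(y,np.arange(-.5,.5,.005)); print("ang",np.degrees(a)); print([(round(e[i],3),h[i]) for i in range(len(h)) if h[i]>8])
    # shoes: highest points
    s=w[(w[:,0]>.3)&(w[:,0]<.8)&(w[:,1]>-.35)&(w[:,1]<.2)&(w[:,2]>.13)&(w[:,2]<.17)]
    X=np.cos(a)*s[:,0]+np.sin(a)*s[:,1];Y=-np.sin(a)*s[:,0]+np.cos(a)*s[:,1]
    o=np.argsort(Y); print(np.c_[X,Y,s[:,2]][o].round(3)[::max(1,len(o)//60)].tolist())
```

```text
scene loose 868 [0.38  0.243 0.062] [0.683 0.393 0.079]
[-0.01709201  0.32350941] [0.544 0.313 0.07 ] 0.0748934110907029
ang -2.5
[(np.float64(-0.32), np.int64(15)), (np.float64(-0.315), np.int64(137)), (np.float64(-0.31), np.int64(157)), (np.float64(-0.305), np.int64(155)), (np.float64(-0.3), np.int64(165)), (np.float64(-0.295), np.int64(177)), (np.float64(-0.29), np.int64(183)), (np.float64(-0.285), np.int64(106)), (np.float64(-0.23), np.int64(17)), (np.float64(-0.225), np.int64(140)), (np.float64(-0.22), np.int64(162)), (np.float64(-0.215), np.int64(159)), (np.float64(-0.21), np.int64(156)), (np.float64(-0.205), np.int64(164)), (np.float64(-0.2), np.int64(166)), (np.float64(-0.195), np.int64(98)), (np.float64(-0.14), np.int64(21)), (np.float64(-0.135), np.int64(147)), (np.float64(-0.13), np.int64(160)), (np.float64(-0.125), np.int64(154)), (np.float64(-0.12), np.int64(151)), (np.float64(-0.115), np.int64(159)), (np.float64(-0.11), np.int64(154)), (np.float64(-0.105), np.int64(79)), (np.float64(-0.045), np.int64(11)), (np.float64(-0.04), np.int64(15)), (np.float64(-0.025), np.int64
[... 4065 characters left out ...]
137], [0.379, -0.14, 0.136], [0.7, -0.138, 0.141], [0.372, -0.137, 0.14], [0.705, -0.115, 0.133], [0.696, -0.112, 0.132], [0.704, -0.111, 0.13], [0.378, -0.11, 0.135], [0.696, -0.108, 0.138], [0.368, -0.107, 0.133], [0.704, -0.106, 0.142], [0.378, -0.105, 0.137], [0.709, -0.053, 0.134], [0.707, -0.05, 0.131], [0.702, -0.049, 0.134], [0.38, -0.045, 0.133], [0.707, -0.021, 0.132], [0.375, -0.018, 0.134], [0.703, -0.017, 0.135], [0.367, -0.015, 0.132], [0.706, 0.034, 0.14], [0.378, 0.038, 0.141], [0.701, 0.04, 0.143], [0.368, 0.041, 0.142], [0.711, 0.043, 0.13], [0.7, 0.065, 0.138], [0.704, 0.067, 0.133], [0.377, 0.069, 0.138], [0.704, 0.071, 0.14], [0.705, 0.073, 0.132], [0.701, 0.075, 0.141]]
```

Call:
jog_arm --travel '[[0.68,0.326,0],[0.68,0.326,0],[0.68,0.326,0],[0.68,0.326,0],[0.68,0.326,0],[0.68,0.326,0],[0.68,0.326,0],[0.68,0.326,0],[0.68,0.326,0],[0.68,0.326,0]]' --dr '[[0,0,-0.065],[0,0,-0.065],[0,0,-0.065],[0,0,-0.065],[0,0,-0.065],[0,0,-0.065],[0,0,-0.065],[0,0,-0.065],[0,0,-0.065],[0,0,-0.065]]' --claw '[1,1,1,1,1,1,1,1,1,1]'

```text
time_s: 2.3
tcp_pos: [0.5288, 0.3133, 0.2266]
eef_rot: [-180.0, -0.0, -2.4]
contact_force: [-0.6, 1.5, -0.7]
gripper_width: 0.0878
gripper_force: 0.0
```

Run:
```python
from h import *
s=r.get_state(); print(s['tcp_pos'],s['eef_rot'],s['time_s'])
c=cam("wrist"); w=cloud(c); save(c,'w1.png'); 
for k in["roller_mid","roller_end_a"]:
    for d in r.tip_of(k,"wrist")[:3]:
        u,v=map(int,np.round(d['at'])); print(k,round(d['conf'],2),u,v,w[v,u].round(3))
m=r.regions_of("roller_mid","wrist"); print([round(x['conf'],2) for x in m])
q=w[m[0]['pixels']]; q=q[~np.isnan(q[:,0])]; print(len(q),q.min(0),q.max(0))
q=q[(q[:,2]>.058)]
xs=np.linspace(q[:,0].min()+.02,q[:,0].max()-.02,13)
for a,b in zip(xs[:-1],xs[1:]):
    g=q[(q[:,0]>=a)&(q[:,0]<b)]; print(round((a+b)/2,3),g[:,1].min().round(4),g[:,1].max().round(4),np.percentile(g[:,2],90).round(4),len(g))
```

```text
[0.52877737 0.31327127 0.22661044] [-1.79993461e+02 -2.91279010e-03 -2.38172983e+00] 2.3
roller_mid 0.56 312 174 [0.536 0.318 0.073]
roller_end_a 0.68 316 321 [0.556 0.313 0.311]
[0.85]
12458 [0.36472918 0.2965534  0.0025697 ] [0.68284151 0.34344235 0.07637505]Traceback (most recent call last):
  File "<stdin>", line 12, in <module>
    return umr_minimum(a, axis, None, out, keepdims, initial, where)
ValueError: zero-size array to reduction operation minimum which has no identity
```

View pics/w1.png

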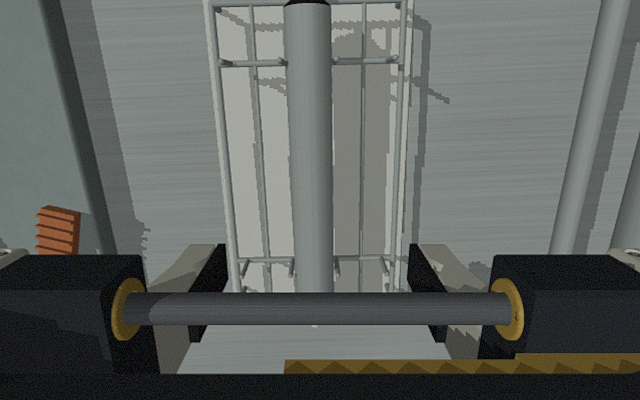

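The wrist view shows the roller centred between the fingers, with its far black cap at (307,2) and the far prong wire at row 62.

Run:
```python
from h import *
c=cam("wrist"); w=cloud(c)
q=w.reshape(-1,3); q=q[~np.isnan(q[:,0])]
q=q[(q[:,2]>.058)&(q[:,2]<.085)&(abs(q[:,1]-.313)<.035)&(q[:,0]<.75)&(q[:,0]>.4)]
xs=np.arange(.42,.72,.02)
for a in xs:
    g=q[(q[:,0]>=a)&(q[:,0]<a+.02)]
    if len(g)>20:print(round(a+.01,3),g[:,1].min().round(4),g[:,1].max().round(4),g[:,1].mean().round(4),np.percentile(g[:,2],90).round(4),len(g))
# pixel edges top
p=c['pixels'].astype(int).sum(2)
for u in (305,310): print(p[:14,u])
s=cam("scene");W=cloud(s); m=r.regions_of("roller_mid","scene")
M=W[m[0]['pixels']];M=M[~np.isnan(M[:,0])];M=M[(M[:,2]>.045)&(M[:,2]<.085)]
print(len(m),m[0]['conf'],M.min(0),M.max(0)); 
g=M[M[:,2]>.06]; print(np.polyfit(g[:,0],g[:,1],1),g.mean(0))
S=W.reshape(-1,3)
```

```text
0.43 0.2951 0.3464 0.3204 0.0738 770
0.45 0.3009 0.3401 0.3202 0.074 719
0.47 0.3008 0.3395 0.3196 0.0741 759
0.49 0.3002 0.339 0.3194 0.0741 802
0.51 0.2997 0.3387 0.319 0.0741 848
0.53 0.2991 0.3381 0.3185 0.0741 892
0.55 0.2994 0.3379 0.3183 0.0741 940
0.57 0.2987 0.3375 0.3177 0.074 994
0.59 0.2981 0.3373 0.3173 0.0742 1060
0.61 0.2976 0.3369 0.317 0.0742 1129
0.63 0.2917 0.3428 0.3168 0.0741 1258
0.65 0.2971 0.3362 0.3162 0.0743 1270
0.67 0.2967 0.336 0.3161 0.0742 994
[ 57  46  35 212 394 419 407 406 397 400 388 409 401 399]
[ 72  33  37 209 389 397 381 396 388 382 378 385 382 395]
1 0.58 [0.36253158 0.29110752 0.04580043] [0.69560968 0.33906448 0.07915714]
[-0.01355453  0.32039857] [0.54261431 0.31304368 0.0692075 ]
```

Run:
```python
from h import *
w=cloud(cam("wrist"))
for v in (110,150,200,230):
    print(v,[(u,*w[v,u].round(3)[1:]) for u in range(212,412,1) if w[v,u,2]>.008 and not 290<u<336])
```

```text
110 [(218, np.float64(0.404), np.float64(0.034)), (219, np.float64(0.403), np.float64(0.035)), (220, np.float64(0.402), np.float64(0.035)), (221, np.float64(0.401), np.float64(0.035)), (222, np.float64(0.4), np.float64(0.035)), (223, np.float64(0.4), np.float64(0.034)), (255, np.float64(0.37), np.float64(0.032)), (256, np.float64(0.368), np.float64(0.034)), (257, np.float64(0.368), np.float64(0.033)), (258, np.float64(0.367), np.float64(0.033)), (259, np.float64(0.366), np.float64(0.032)), (287, np.float64(0.337), np.float64(0.061)), (288, np.float64(0.336), np.float64(0.063)), (289, np.float64(0.335), np.float64(0.064)), (290, np.float64(0.334), np.float64(0.067)), (360, np.float64(0.269), np.float64(0.032)), (361, np.float64(0.269), np.float64(0.033)), (362, np.float64(0.268), np.float64(0.034)), (363, np.float64(0.267), np.float64(0.033)), (396, np.float64(0.235), np.float64(0.032)), (397, np.float64(0.235), np.float64(0.034)), (398, np.float64(0.234), np.float64(0.035)), (399, np.float64(0.233), np.float64(0.034)), (400, np.float64(0.232), np.float64(0.033)), (401, np.float64(0.2
[... 2167 characters left out ...]
0.403), np.float64(0.034)), (235, np.float64(0.402), np.float64(0.032)), (264, np.float64(0.372), np.float64(0.031)), (265, np.float64(0.37), np.float64(0.034)), (266, np.float64(0.369), np.float64(0.034)), (267, np.float64(0.369), np.float64(0.032)), (359, np.float64(0.271), np.float64(0.032)), (360, np.float64(0.27), np.float64(0.033)), (361, np.float64(0.269), np.float64(0.033)), (362, np.float64(0.268), np.float64(0.033)), (391, np.float64(0.238), np.float64(0.032)), (392, np.float64(0.237), np.float64(0.033)), (393, np.float64(0.236), np.float64(0.034)), (394, np.float64(0.235), np.float64(0.034)), (395, np.float64(0.234), np.float64(0.033)), (396, np.float64(0.232), np.float64(0.032))]
```

Call:
jog_arm --travel '[[0,-0.0094,0.1],[0,-0.0094,0.2],[0,-0.0094,0.27],[0,-0.0094,0.32],[0,-0.0094,0.35],[0,-0.0094,0.37],[0,-0.0094,0.381],[0,-0.0094,0.381],[0,-0.0094,0.381],[0,-0.0094,0.381]]' --dr '[[0,0,-0.0036],[0,0,-0.0036],[0,0,-0.0036],[0,0,-0.0036],[0,0,-0.0036],[0,0,-0.0036],[0,0,-0.0036],[0,0,-0.0036],[0,0,-0.0036],[0,0,-0.0036]]' --claw '[0.65,0.65,0.65,0.65,0.65,0.65,0.65,0.65,0.65,0.65]' --newtons 40

```text
time_s: 3.95
tcp_pos: [0.5299, 0.3171, 0.0367]
eef_rot: [-180.0, -0.0, -1.2]
contact_force: [-0.2, 0.0, -0.2]
gripper_width: 0.0571
gripper_force: 0.0
```

Call:
jog_arm --travel '[[0,0,0],[0,0,0],[0,0,0],[0,0,0],[0,0,0],[0,0,0],[0,0,0],[0,0,0],[0,0,0],[0,0,0]]' --dr '[[0,0,0],[0,0,0],[0,0,0],[0,0,0],[0,0,0],[0,0,0],[0,0,0],[0,0,0],[0,0,0],[0,0,0]]' --claw '[0.5,0.45,0.4,0.4,0.4,0.4,0.4,0.4,0.4,0.4]' --newtons 40

```text
time_s: 5.2
tcp_pos: [0.5299, 0.3174, 0.0363]
eef_rot: [-179.9, -0.0, -1.2]
contact_force: [-1.2, 5.3, 2.3]
gripper_width: 0.0391
gripper_force: 40.0
```

Call:
jog_arm --travel '[[0,0,-0.01],[0,0,-0.03],[0,0,-0.07],[0,0,-0.12],[0,0,-0.18],[0,0,-0.24],[0,0,-0.3],[0,0,-0.34],[0,0,-0.36],[0,0,-0.36]]' --dr '[[0,0,0],[0,0,0],[0,0,0],[0,0,0],[0,0,0],[0,0,0],[0,0,0],[0,0,0],[0,0,0],[0,0,0]]' --claw '[0.4,0.4,0.4,0.4,0.4,0.4,0.4,0.4,0.4,0.4]' --newtons 50

```text
time_s: 6.45
tcp_pos: [0.5291, 0.3162, 0.2152]
eef_rot: [179.9, 0.1, -1.2]
contact_force: [-0.1, -0.3, -5.9]
gripper_width: 0.0388
gripper_force: 50.0
```

```bash
cat >> h.py <<'E'
def trackfit(w):
    """w: (N,3). returns angle, y' of the gap, x' ends of neighbours (track frame)"""
    t=w[(w[:,0]>.40)&(w[:,0]<.68)&(w[:,1]>-.35)&(w[:,1]<.12)&(w[:,2]>.113)&(w[:,2]<.13)]
    A=[];cs=[]
    for y0 in (-.329,-.239,-.149,.031):   # at x~.54 in world
        b=t[abs(t[:,1]-y0)<.03]
        xs=np.arange(.42,.66,.02); P=[]
        for a in xs:
            g=b[(b[:,0]>=a)&(b[:,0]<a+.02)]
            if len(g)>8:
                P.append([a+.01,np.mean(np.percentile(g[:,1],[2,98])),np.percentile(g[:,2],90)])
        P=np.array(P); m=np.polyfit(P[:,0],P[:,1],1); A.append(m[0]); cs.append(np.polyval(m,.537)); 
    return np.degrees(np.arctan(A)),np.array(cs)
E
python3 - <<'E'
from h import *
s=r.get_state(); print(s['tcp_pos'],s['eef_rot'],s['contact_force'],s['moment'],s['gripper_width'])
for n in("scene","side"):
    c=cam(n); w=cloud(c); np.save(n+'2.npy',w); save(c,n+'2.png')
    f=w.reshape(-1,3); f=f[~np.isnan(f[:,0])]
    print(n,trackfit(f))
    q=f[(f[:,2]>.2)&(f[:,2]<.27)&(f[:,0]>.33)&(f[:,0]<.73)&(abs(f[:,1]-.317)<.03)]
    print(q[:,0].min(),q[:,0].max())
    for lo,hi in((.36,.42),(.42,.48),(.58,.64),(.64,.69)):
        g=q[(q[:,0]>lo)&(q[:,0]<hi)]; print(lo,len(g),np.percentile(g[:,1],[2,98]).round(4),np.percentile(g[:,2],[5,90,98]).round(4))
E
```

```text
[0.52909783 0.31617883 0.21520364] [ 1.79939446e+02  8.19255357e-02 -1.22119936e+00] [-0.06784057 -0.33155555 -5.91814795] [-0.00260034 -0.07249035 -0.01071406] 0.03882578696370624
scene (array([-2.36404294, -2.31160667, -2.471454  , -2.33595112]), array([-0.32190312, -0.2322781 , -0.14236068,  0.03707657]))
0.3595838894030544 0.694579509957857
0.36 140 [0.2973 0.3314] [0.2319 0.2521 0.2536]
0.42 65 [0.2985 0.3315] [0.2426 0.2521 0.2537]
0.58 290 [0.293  0.3273] [0.2309 0.2521 0.2542]
0.64 259 [0.2922 0.3269] [0.2287 0.2512 0.2534]
side (array([-2.38971787, -2.17607667, -2.66144739, -2.54297893]), array([-0.32609419, -0.23709604, -0.14760998,  0.03198119]))
0.363339946645191 0.6954043556959021
0.36 201 [0.2944 0.3199] [0.2196 0.2478 0.2499]
0.42 280 [0.2928 0.3207] [0.2156 0.2487 0.2502]
0.58 266 [0.2893 0.3164] [0.2172 0.2483 0.2503]
0.64 181 [0.2894 0.3179] [0.2164 0.2481 0.2497]
```

```bash
cat >> h.py <<'E'
from scipy.optimize import least_squares
def axis(w,x0,x1,y0,z0,sl=-.04):
    """fit 20 mm radius cylinder: returns y,z at x=.537 and slopes"""
    f=w[(w[:,0]>x0)&(w[:,0]<x1)]
    p=np.array([y0,z0,sl,0.])
    for tol in(.008,.004,.003):
        d=lambda p,g:np.hypot((g[:,1]-p[0]-p[2]*(g[:,0]-.537)),(g[:,2]-p[1]-p[3]*(g[:,0]-.537)))-.02
        g=f[abs(d(p,f))<tol]; 
        p=least_squares(lambda p:d(p,g),p,loss='soft_l1',f_scale=.001).x
    return p.round(4),len(g)
E
python3 - <<'E'
from h import *
for n in("scene","side"):
    f=np.load(n+'2.npy').reshape(-1,3); f=f[~np.isnan(f[:,0])]
    print(n)
    print(' loose',axis(f,.38,.47,.316,.234,-.02),axis(f,.60,.68,.314,.234,-.02),axis(f[(f[:,0]<.47)|(f[:,0]>.59)],.38,.68,.316,.234,-.02))
    for y in(-.324,-.234,-.144,.036): print(' ',axis(f,.40,.68,y,.105))
E
```

```text
scene
 loose (array([ 0.3137,  0.2335, -0.0294,  0.0122]), 184) (array([ 0.3146,  0.2333, -0.0161, -0.0212]), 356) (array([ 0.3149,  0.2315, -0.02  , -0.0034]), 583)
  (array([-0.3225,  0.1051, -0.0412, -0.0016]), 1088)
  (array([-0.2325,  0.1051, -0.0424, -0.0015]), 1051)
  (array([-0.1423,  0.1051, -0.0443, -0.0008]), 1036)
  (array([ 0.0378,  0.1051, -0.042 ,  0.0005]), 992)
side
 loose (array([ 0.3135,  0.2302, -0.0372,  0.0044]), 312) (array([ 0.3115,  0.2306,  0.0107, -0.0111]), 259) (array([ 0.315 ,  0.2295, -0.0243, -0.0013]), 596)
  (array([-0.3222,  0.1038, -0.0416, -0.0004]), 2273)
  (array([-0.2322,  0.1036, -0.0422,  0.0006]), 1957)
  (array([-0.142 ,  0.1035, -0.0431, -0.0005]), 1699)
  (array([ 0.0378,  0.1036, -0.043 ,  0.0022]), 1285)
```

Run:
```python
from h import *
a=np.radians(-2.44); 
for n in("scene","side"):
    f=np.load(n+'2.npy').reshape(-1,3); f=f[~np.isnan(f[:,0])]
    X=np.cos(a)*(f[:,0]-.537)+np.sin(a)*(f[:,1]+.0522); Y=-np.sin(a)*(f[:,0]-.537)+np.cos(a)*(f[:,1]+.0522)
    k=(abs(X)<.2)&(f[:,2]>.12)&(f[:,2]<.155)&(abs(X)>.13)
    for i in(-3,-2,-1,0,1):
        for sg in(-1,1):
            m=k&(abs(Y-i*.09)<.03)&(X*sg>.155); x=X[m]; z=f[m,2]; y=Y[m]-i*.09
            if i==0 or 1: print(n,i,sg,m.sum(),'x',np.percentile(x,[0,3,97,100]).round(4),'y',np.percentile(y,[0,100]).round(4),'z',np.percentile(z,[90,97,100]).round(4))
```

```text
scene -3 -1 64 x [-0.174  -0.1735 -0.1594 -0.1585] y [-0.0208  0.0201] z [0.1426 0.1437 0.1465]
scene -3 1 83 x [0.1558 0.1569 0.1696 0.1705] y [-0.021   0.0215] z [0.142  0.1442 0.1447]
scene -2 -1 62 x [-0.1766 -0.1745 -0.1591 -0.1582] y [-0.0206  0.0204] z [0.1421 0.1444 0.1461]
scene -2 1 75 x [0.1551 0.1562 0.1695 0.171 ] y [-0.0202  0.0209] z [0.1424 0.1443 0.1453]
scene -1 -1 61 x [-0.1778 -0.1756 -0.1594 -0.1577] y [-0.0207  0.0206] z [0.1421 0.1447 0.1455]
scene -1 1 79 x [0.1551 0.1559 0.1701 0.1707] y [-0.0206  0.0208] z [0.1428 0.1442 0.1457]
scene 0 -1 53 x [-0.175  -0.1745 -0.1592 -0.1583] y [-0.0209  0.0204] z [0.1389 0.1402 0.1407]
scene 0 1 67 x [0.1551 0.1552 0.17   0.1703] y [-0.0211  0.0204] z [0.1381 0.1399 0.1415]
scene 1 -1 61 x [-0.1785 -0.1761 -0.1597 -0.159 ] y [-0.0211  0.0212] z [0.1418 0.143  0.1448]
scene 1 1 73 x [0.1551 0.1554 0.1701 0.1708] y [-0.0205  0.0208] z [0.1426 0.1438 0.1468]
side -3 -1 130 x [-0.1727 -0.172  -0.1582 -0.1579] y [-0.0233  0.0223] z [0.1404 0.1415 0.1429]
side -3 1 142 x [0.1567 0.1572 0.1716 0.1724] y [-0.0222  0.0224] z [0.1407 0.142  0.1448]
side -2 -1 110 x [-0.1719 -0.1712 -0.1584 -0.1581] y [-0.0245  0.0213] z [0.1399 0.1412 0.1424]
side -2 1 117 x [0.1572 0.1574 0.1705 0.1719] y [-0.022   0.0183] z [0.1403 0.1425 0.1441]
side -1 -1 100 x [-0.1724 -0.1716 -0.1581 -0.1579] y [-0.0229  0.0191] z [0.1407 0.1424 0.1433]
side -1 1 105 x [0.157  0.1576 0.1711 0.1716] y [-0.0224  0.0194] z [0.1396 0.1412 0.1432]
side 0 -1 82 x [-0.1722 -0.1718 -0.1587 -0.1579] y [-0.0233  0.0197] z [0.1376 0.1388 0.14  ]
side 0 1 73 x [0.1571 0.1575 0.1716 0.1726] y [-0.0202  0.0185] z [0.1353 0.1363 0.1382]
side 1 -1 72 x [-0.1714 -0.171  -0.1586 -0.1581] y [-0.0241  0.0184] z [0.1408 0.1417 0.1426]
side 1 1 77 x [0.1579 0.158  0.1712 0.1718] y [-0.023   0.0192] z [0.1404 0.1413 0.1426]
```

Call:
jog_arm --travel '[[0.005,0.03,0],[0.01,0.1,0],[0.015,0.2,0],[0.02,0.31,0],[0.025,0.42,0],[0.031,0.53,0],[0.031,0.62,0],[0.031,0.69,0],[0.031,0.725,0],[0.031,0.734,0]]' --dr '[[0,0,0.0034],[0,0,0.0034],[0,0,0.0034],[0,0,0.0034],[0,0,0.0034],[0,0,0.0034],[0,0,0.0034],[0,0,0.0034],[0,0,0.0034],[0,0,0.0034]]' --claw '[0.4,0.4,0.4,0.4,0.4,0.4,0.4,0.4,0.4,0.4]'

```text
time_s: 7.8
tcp_pos: [0.5371, -0.0515, 0.2157]
eef_rot: [180.0, 0.0, -2.5]
contact_force: [-0.1, 0.1, -5.6]
gripper_width: 0.039
gripper_force: 50.0
```

Call:
jog_arm --travel '[[0,0,0.01],[0,0,0.03],[0,0,0.06],[0,0,0.08],[0,0,0.09],[0,0,0.094],[0,0,0.094],[0,0,0.094],[0,0,0.094],[0,0,0.094]]' --dr '[[0,0,0],[0,0,0],[0,0,0],[0,0,0],[0,0,0],[0,0,0],[0,0,0],[0,0,0],[0,0,0],[0,0,0]]' --claw '[0.4,0.4,0.4,0.4,0.4,0.4,0.4,0.4,0.4,0.4]'

```text
time_s: 9.05
tcp_pos: [0.5376, -0.0504, 0.1693]
eef_rot: [-180.0, -0.0, -2.4]
contact_force: [0.4, -0.0, -6.7]
gripper_width: 0.0389
gripper_force: 50.0
```

Run:
```python
from h import *
s=r.get_state(); print(s['time_s'],s['tcp_pos'],s['eef_rot'],s['contact_force'],s['moment'],s['gripper_width'])
a=np.radians(-2.44); t=s['tcp_pos']
for n in("scene","side","wrist"):
    c=cam(n); w=cloud(c); save(c,n+'3.png'); np.save(n+'3.npy',w)
    f=w.reshape(-1,3); f=f[~np.isnan(f[:,0])]
    g=f[(f[:,0]<.48)|(f[:,0]>.59)]
    print(n,axis(g,.39,.68,t[1],t[2]+.0167),axis(f,.40,.68,-.142,.105),axis(f,.40,.68,.0378,.105))
    X=np.cos(a)*(f[:,0]-.537)+np.sin(a)*(f[:,1]+.0522); Y=-np.sin(a)*(f[:,0]-.537)+np.cos(a)*(f[:,1]+.0522)
    m=(abs(Y)<.022)&(abs(X)<.2)
    e=X[m&(f[:,2]>.165)&(f[:,2]<.195)&(abs(Y)<.01)]; print(' ends',e.min(),e.max())
    for sg in(-1,1):
        k=m&(X*sg>.15)&(f[:,2]>.12)&(f[:,2]<.15)
        if k.sum()>5: print(' shoe',sg,k.sum(),np.percentile(X[k],[3,97]).round(4),np.percentile(f[k,2],[90,97]).round(4),'Y',Y[k].min().round(4),Y[k].max().round(4))
```

```text
9.05 [ 0.53756801 -0.05039095  0.16925823] [-1.79993894e+02 -2.02711688e-02 -2.41627141e+00] [ 0.3865401  -0.02729584 -6.68001321] [-0.03117195 -0.01472133  0.00975916] 0.03894490534185422
scene (array([-0.0515,  0.1857, -0.0399, -0.0003]), 420) (array([-0.1424,  0.1051, -0.0432, -0.0021]), 894) (array([ 0.038 ,  0.105 , -0.0444,  0.0007]), 744)
 ends 0.14572964500019145 0.16550570918063384
 shoe -1 6 [-0.1711 -0.1597] [0.141  0.1418] Y -0.0207 -0.0147
 shoe 1 69 [0.1548 0.1698] [0.1368 0.138 ] Y -0.0211 0.0206
side (array([-0.051 ,  0.1842, -0.0435, -0.0002]), 1037) (array([-0.1421,  0.1036, -0.0428,  0.0006]), 1707) (array([ 0.0375,  0.1048, -0.0441,  0.0043]), 359)
 ends -0.16481207680569399 0.16739239198721445
 shoe -1 81 [-0.1718 -0.1587] [0.1365 0.1383] Y -0.0202 0.0188
 shoe 1 70 [0.1579 0.1721] [0.1349 0.1359] Y -0.0211 0.0179
wrist (array([-0.0501,  0.1868, -0.0414,  0.    ]), 18503) (array([-0.1412,  0.1062, -0.0418,  0.0008]), 18018) (array([ 0.039 ,  0.1063, -0.0417,  0.0007]), 17954)Traceback (most recent call last):
  File "<stdin>", line 11, in <module>
    return umr_minimum(a, axis, None, out, keepdims, initial, where)
ValueError: zero-size array to reduction operation minimum which has no identity
```

View pics/wrist3.png

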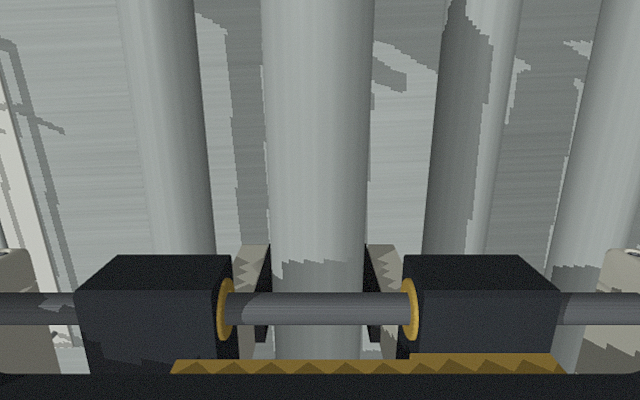

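View pics/side3.png

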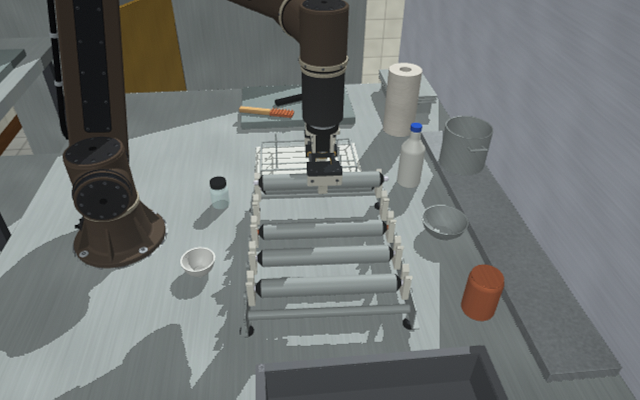

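Both views show the held roller level above the gap, about 1 mm off in +y against the midpoint of its neighbours. I'll correct this while lowering.

Call:
jog_arm --travel '[[-0.0015,0.002,0.005],[-0.0015,0.002,0.015],[-0.0015,0.002,0.03],[-0.0015,0.002,0.045],[-0.0015,0.002,0.056],[-0.0015,0.002,0.064],[-0.0015,0.002,0.068],[-0.0015,0.002,0.07],[-0.0015,0.002,0.07],[-0.0015,0.002,0.07]]' --dr '[[0,0,0],[0,0,0],[0,0,0],[0,0,0],[0,0,0],[0,0,0],[0,0,0],[0,0,0],[0,0,0],[0,0,0]]' --claw '[0.4,0.4,0.4,0.4,0.4,0.4,0.4,0.4,0.4,0.4]'

```text
time_s: 10.45
tcp_pos: [0.5368, -0.0513, 0.1343]
eef_rot: [-180.0, -0.0, -2.4]
contact_force: [0.2, 0.3, -4.8]
gripper_width: 0.0389
gripper_force: 50.0
```

Run:
```python
from h import *
s=r.get_state(); print(s['time_s'],s['tcp_pos'],s['eef_rot'],s['contact_force'],s['moment'],s['gripper_width'])
t=s['tcp_pos']
for n in("side","wrist"):
    c=cam(n); w=cloud(c); save(c,n+'4.png')
    f=w.reshape(-1,3); f=f[~np.isnan(f[:,0])]
    g=f[(f[:,0]<.48)|(f[:,0]>.59)]
    print(n,axis(g,.39,.68,t[1],t[2]+.0167),axis(f,.40,.68,-.142,.105),axis(f,.40,.68,.0378,.105))
    if n=="side":
        p=c['pixels']; a=cv2.resize(p[150:230,225:405],(800,356),interpolation=cv2.INTER_CUBIC); cv2.imwrite('pics/s4c.png',a[:,:,::-1])
s=r.get_state(); print(s['time_s'],s['tcp_pos'],s['contact_force'],s['moment'])
```

```text
10.45 [ 0.53684229 -0.05133247  0.13426348] [-1.79996018e+02 -2.18937683e-02 -2.41280809e+00] [ 0.21276616  0.29289965 -4.81748187] [-0.03399969  0.01345443  0.04677336] 0.038893906986509415
side (array([-0.0522,  0.1491, -0.0429,  0.    ]), 989) (array([-0.1421,  0.1035, -0.0421, -0.0018]), 1689) (array([ 0.0371,  0.1035, -0.0462, -0.0004]), 360)
wrist (array([-0.0511,  0.1519, -0.0417,  0.0007]), 18313) (array([-0.1412,  0.1062, -0.0419,  0.0009]), 22015) (array([ 0.039 ,  0.1064, -0.0419,  0.0008]), 22034)
10.55 [ 0.53679517 -0.05134678  0.1342366 ] [ 0.35970323 -0.10207509 -6.87565481] [-0.03975679 -0.01749429  0.00249568]
```

View pics/s4c.png

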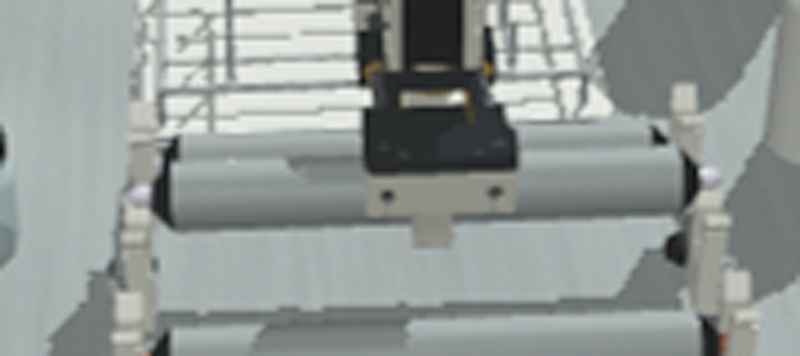

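The crop shows both axle stubs at their shoes, (140,192) and (708,178), with end play on both sides; y is now centred. Lowering into the slots.

Call:
jog_arm --travel '[[0,0,0.004],[0,0,0.012],[0,0,0.022],[0,0,0.032],[0,0,0.042],[0,0,0.051],[0,0,0.058],[0,0,0.063],[0,0,0.066],[0,0,0.066]]' --dr '[[0,0,0],[0,0,0],[0,0,0],[0,0,0],[0,0,0],[0,0,0],[0,0,0],[0,0,0],[0,0,0],[0,0,0]]' --claw '[0.4,0.4,0.4,0.4,0.4,0.4,0.4,0.4,0.4,0.4]'

```text
time_s: 11.8
tcp_pos: [0.5367, -0.0513, 0.101]
eef_rot: [180.0, 0.0, -2.4]
contact_force: [0.1, 0.5, -4.8]
gripper_width: 0.0387
gripper_force: 50.0
```

```bash
cat > st.py <<'E'
from h import *
s=r.get_state(); print(s['time_s'],s['tcp_pos'].round(4),s['eef_rot'].round(2),s['contact_force'].round(1),s['moment'].round(3),round(s['gripper_width'],4))
E
python3 st.py
```

```text
11.8 [ 0.5367 -0.0513  0.101 ] [180.     0.    -2.41] [ 0.1  0.5 -4.8] [-0.034  0.003  0.018] 0.0387
```

Call:
jog_arm --travel '[[0,0,0.002],[0,0,0.004],[0,0,0.006],[0,0,0.008],[0,0,0.01],[0,0,0.012],[0,0,0.013],[0,0,0.013],[0,0,0.013],[0,0,0.013]]' --dr '[[0,0,0],[0,0,0],[0,0,0],[0,0,0],[0,0,0],[0,0,0],[0,0,0],[0,0,0],[0,0,0],[0,0,0]]' --claw '[0.4,0.4,0.4,0.4,0.4,0.4,0.4,0.4,0.4,0.4]'

```text
time_s: 13.05
tcp_pos: [0.5367, -0.0513, 0.0946]
eef_rot: [-180.0, -0.0, -2.4]
contact_force: [0.1, 0.1, -5.4]
gripper_width: 0.039
gripper_force: 50.0
```

```bash
python3 st.py
```

```text
13.05 [ 0.5367 -0.0513  0.0946] [-180.     -0.     -2.41] [ 0.1  0.1 -5.4] [-0.067 -0.033 -0.035] 0.039
```

Call:
jog_arm --travel '[[0,0,0.001],[0,0,0.001],[0,0,0.002],[0,0,0.002],[0,0,0.003],[0,0,0.003],[0,0,0.004],[0,0,0.004],[0,0,0.004],[0,0,0.004]]' --dr '[[0,0,0],[0,0,0],[0,0,0],[0,0,0],[0,0,0],[0,0,0],[0,0,0],[0,0,0],[0,0,0],[0,0,0]]' --claw '[0.4,0.4,0.4,0.4,0.4,0.4,0.4,0.4,0.4,0.4]'

```text
time_s: 14.3
tcp_pos: [0.5367, -0.0513, 0.0926]
eef_rot: [-180.0, -0.0, -2.4]
contact_force: [0.1, 0.2, -5.4]
gripper_width: 0.0394
gripper_force: 50.0
```

```bash
python3 st.py
```

```text
14.3 [ 0.5367 -0.0513  0.0926] [-180.     -0.     -2.41] [ 0.1  0.2 -5.4] [-0.026 -0.004  0.028] 0.0394
```

Call:
jog_arm --travel '[[0,0,0.001],[0,0,0.001],[0,0,0.001],[0,0,0.002],[0,0,0.002],[0,0,0.002],[0,0,0.003],[0,0,0.003],[0,0,0.003],[0,0,0.003]]' --dr '[[0,0,0],[0,0,0],[0,0,0],[0,0,0],[0,0,0],[0,0,0],[0,0,0],[0,0,0],[0,0,0],[0,0,0]]' --claw '[0.4,0.4,0.4,0.4,0.4,0.4,0.4,0.4,0.4,0.4]'

```text
time_s: 15.55
tcp_pos: [0.5369, -0.0513, 0.0913]
eef_rot: [-180.0, -0.0, -2.4]
contact_force: [-0.4, 0.2, -1.3]
gripper_width: 0.0395
gripper_force: 50.0
```

```bash
python3 st.py
```

```text
15.55 [ 0.5369 -0.0513  0.0913] [-1.80e+02 -2.00e-02 -2.41e+00] [-0.4  0.2 -1.3] [-0.081  0.115 -0.046] 0.0395
```

Call:
jog_arm --travel '[[0,0,0.0005],[0,0,0.0005],[0,0,0.001],[0,0,0.001],[0,0,0.0015],[0,0,0.0015],[0,0,0.002],[0,0,0.002],[0,0,0.002],[0,0,0.002]]' --dr '[[0,0,0],[0,0,0],[0,0,0],[0,0,0],[0,0,0],[0,0,0],[0,0,0],[0,0,0],[0,0,0],[0,0,0]]' --claw '[0.4,0.4,0.4,0.4,0.4,0.4,0.4,0.4,0.4,0.4]'

```text
time_s: 16.8
tcp_pos: [0.537, -0.0513, 0.0903]
eef_rot: [-180.0, -0.0, -2.4]
contact_force: [-0.7, 0.1, 4.8]
gripper_width: 0.0386
gripper_force: 50.0
```

```bash
python3 st.py
```

```text
16.8 [ 0.537  -0.0513  0.0903] [-1.8e+02 -4.0e-02 -2.4e+00] [-0.7  0.1  4.8] [-0.092  0.229 -0.066] 0.0386
```

Call:
jog_arm --travel '[[0,0,0.0005],[0,0,0.0005],[0,0,0.001],[0,0,0.001],[0,0,0.001],[0,0,0.0015],[0,0,0.0015],[0,0,0.0015],[0,0,0.0015],[0,0,0.0015]]' --dr '[[0,-0.0003,0],[0,-0.0003,0],[0,-0.0003,0],[0,-0.0003,0],[0,-0.0003,0],[0,-0.0003,0],[0,-0.0003,0],[0,-0.0003,0],[0,-0.0003,0],[0,-0.0003,0]]' --claw '[0.4,0.4,0.4,0.4,0.4,0.4,0.4,0.4,0.4,0.4]'

```text
time_s: 18.05
tcp_pos: [0.5371, -0.0513, 0.0897]
eef_rot: [-180.0, 0.1, -2.4]
contact_force: [-1.5, 0.1, 6.1]
gripper_width: 0.0389
gripper_force: 50.0
```

```bash
python3 st.py
```

```text
18.05 [ 0.5371 -0.0513  0.0897] [-1.8e+02  6.0e-02 -2.4e+00] [-1.5  0.1  6.1] [-0.075  0.34  -0.06 ] 0.0389
```

Call:
jog_arm --travel '[[0,0,0.0005],[0,0,0.0005],[0,0,0.001],[0,0,0.001],[0,0,0.0015],[0,0,0.0015],[0,0,0.002],[0,0,0.002],[0,0,0.002],[0,0,0.002]]' --dr '[[0,0,0],[0,0,0],[0,0,0],[0,0,0],[0,0,0],[0,0,0],[0,0,0],[0,0,0],[0,0,0],[0,0,0]]' --claw '[0.4,0.4,0.4,0.4,0.4,0.4,0.4,0.4,0.4,0.4]'

```text
time_s: 19.3
tcp_pos: [0.5372, -0.0513, 0.0887]
eef_rot: [-180.0, 0.1, -2.4]
contact_force: [-0.3, -0.6, 5.4]
gripper_width: 0.039
gripper_force: 50.0
```

```bash
python3 st.py
```

```text
19.3 [ 0.5372 -0.0513  0.0887] [-1.8e+02  5.0e-02 -2.4e+00] [-0.3 -0.6  5.4] [-0.069  0.194 -0.045] 0.039
```

```bash
cat > lv.py <<'E'
from h import *
s=r.get_state(); t=s['tcp_pos']; print(s['time_s'],t.round(4),s['eef_rot'].round(2),s['contact_force'].round(1),s['moment'].round(3))
for n in("side","wrist","scene"):
    f=cloud(cam(n)).reshape(-1,3); f=f[~np.isnan(f[:,0])]
    g=f[(f[:,0]<.48)|(f[:,0]>.59)]
    print(n,axis(g,.39,.68,-.0515,t[2]+.0167),axis(f,.40,.68,-.142,.105))
E
python3 lv.py
```

```text
19.3 [ 0.5372 -0.0513  0.0887] [-1.8e+02  5.0e-02 -2.4e+00] [-0.3 -0.6  5.4] [-0.069  0.194 -0.045]
side (array([-0.052 ,  0.1034, -0.0436,  0.0054]), 940) (array([-0.1422,  0.1037, -0.0419, -0.0008]), 1724)
wrist (array([-0.051 ,  0.1063, -0.0417,  0.0041]), 18479) (array([-0.1412,  0.1062, -0.0416,  0.0008]), 32991)
scene (array([-0.052 ,  0.1054, -0.0449, -0.0018]), 369) (array([-0.1422,  0.1051, -0.0428, -0.001 ]), 822)
```

Call:
jog_arm --travel '[[0,0,0.0005],[0,0,0.0005],[0,0,0.001],[0,0,0.001],[0,0,0.0015],[0,0,0.0015],[0,0,0.002],[0,0,0.002],[0,0,0.002],[0,0,0.002]]' --dr '[[0,0.0003,0],[0,0.0003,0],[0,0.0003,0],[0,0.0003,0],[0,0.0003,0],[0,0.0003,0],[0,0.0003,0],[0,0.0003,0],[0,0.0003,0],[0,0.0003,0]]' --claw '[0.4,0.4,0.4,0.4,0.4,0.4,0.4,0.4,0.4,0.4]'

```text
time_s: 20.7
tcp_pos: [0.5366, -0.0513, 0.0873]
eef_rot: [-180.0, 0.0, -2.4]
contact_force: [-0.2, 0.3, 2.2]
gripper_width: 0.039
gripper_force: 50.0
```

```bash
python3 lv.py
```

```text
20.7 [ 0.5366 -0.0513  0.0873] [-1.80e+02  1.00e-02 -2.42e+00] [-0.2  0.3  2.2] [ 0.159 -0.195 -0.017]
side (array([-0.0519,  0.1021, -0.0427,  0.0175]), 934) (array([-0.1421,  0.1036, -0.0425, -0.0003]), 1709)
wrist (array([-0.0511,  0.1049, -0.042 ,  0.0177]), 18478) (array([-0.1412,  0.1062, -0.042 ,  0.0008]), 33440)
scene (array([-0.0525,  0.1047, -0.0387,  0.0063]), 367) (array([-0.1423,  0.1052, -0.041 , -0.0005]), 812)
```

Call:
jog_arm --travel '[[0,0,0.0005],[0,0,0.0005],[0,0,0.001],[0,0,0.001],[0,0,0.0015],[0,0,0.0015],[0,0,0.002],[0,0,0.002],[0,0,0.002],[0,0,0.002]]' --dr '[[0,-0.0003,0],[0,-0.0006,0],[0,-0.0009,0],[0,-0.0012,0],[0,-0.0015,0],[0,-0.0015,0],[0,-0.0015,0],[0,-0.0015,0],[0,-0.0015,0],[0,-0.0015,0]]' --claw '[0.4,0.4,0.4,0.4,0.4,0.4,0.4,0.4,0.4,0.4]'

```text
time_s: 22.1
tcp_pos: [0.5365, -0.0514, 0.0866]
eef_rot: [180.0, 0.6, -2.4]
contact_force: [-2.6, 0.9, 7.5]
gripper_width: 0.0393
gripper_force: 50.0
```

```bash
python3 lv.py
```

```text
22.1 [ 0.5365 -0.0514  0.0866] [180.     0.55  -2.41] [-2.6  0.9  7.5] [ 0.331  0.72  -0.021]
side (array([-0.0522,  0.1014, -0.0439,  0.0152]), 948) (array([-0.1422,  0.1036, -0.0422,  0.0002]), 1712)
wrist (array([-0.0511,  0.1043, -0.0421,  0.0139]), 18677) (array([-0.1412,  0.1062, -0.0422,  0.001 ]), 33731)
scene (array([-0.0521,  0.1033, -0.0451,  0.0083]), 368) (array([-0.1422,  0.1053, -0.0438, -0.0027]), 812)
```

Call:
jog_arm --travel '[[0,0,0.0005],[0,0,0.0005],[0,0,0.001],[0,0,0.001],[0,0,0.0015],[0,0,0.0015],[0,0,0.0015],[0,0,0.0015],[0,0,0.0015],[0,0,0.0015]]' --dr '[[0,-0.0003,0],[0,-0.0006,0],[0,-0.0009,0],[0,-0.0012,0],[0,-0.0012,0],[0,-0.0012,0],[0,-0.0012,0],[0,-0.0012,0],[0,-0.0012,0],[0,-0.0012,0]]' --claw '[0.4,0.4,0.4,0.4,0.4,0.4,0.4,0.4,0.4,0.4]'

```text
time_s: 23.5
tcp_pos: [0.5364, -0.0514, 0.0856]
eef_rot: [180.0, 1.0, -2.4]
contact_force: [-3.1, 0.7, 4.9]
gripper_width: 0.0391
gripper_force: 50.0
```

```bash
python3 lv.py
```

```text
23.5 [ 0.5364 -0.0514  0.0856] [180.     1.    -2.41] [-3.1  0.7  4.9] [ 0.377  0.555 -0.063]
side (array([-0.0522,  0.1005, -0.0423,  0.0069]), 940) (array([-0.1422,  0.1037, -0.0413, -0.0002]), 1726)
wrist (array([-0.0511,  0.1033, -0.0423,  0.0076]), 18734) (array([-0.1412,  0.1063, -0.0416,  0.0009]), 34071)
scene (array([-0.0528,  0.1015, -0.0364,  0.0081]), 369) (array([-0.1423,  0.1052, -0.042 , -0.0024]), 825)
```

Call:
jog_arm --travel '[[0,0,0.0005],[0,0,0.0005],[0,0,0.001],[0,0,0.001],[0,0,0.0015],[0,0,0.0015],[0,0,0.002],[0,0,0.002],[0,0,0.002],[0,0,0.002]]' --dr '[[0,0,0],[0,0,0],[0,-0.0002,0],[0,-0.0002,0],[0,-0.0002,0],[0,-0.0002,0],[0,-0.0002,0],[0,-0.0002,0],[0,-0.0002,0],[0,-0.0002,0]]' --claw '[0.4,0.4,0.4,0.4,0.4,0.4,0.4,0.4,0.4,0.4]'

```text
time_s: 24.9
tcp_pos: [0.5364, -0.0514, 0.0843]
eef_rot: [180.0, 1.1, -2.4]
contact_force: [0.2, 1.0, -6.3]
gripper_width: 0.039
gripper_force: 50.0
```

```bash
python3 lv.py
```

```text
24.9 [ 0.5364 -0.0514  0.0843] [180.     1.07  -2.42] [ 0.2  1.  -6.3] [ 0.102 -0.303  0.012]
side (array([-0.0522,  0.0991, -0.0433, -0.0024]), 958) (array([-0.1421,  0.1036, -0.0427,  0.0008]), 1697)
wrist (array([-0.0511,  0.1019, -0.0421, -0.0017]), 18571) (array([-0.1412,  0.1062, -0.0419,  0.0009]), 34395)
scene (array([-0.0533,  0.1011, -0.0313, -0.0079]), 361) (array([-0.1423,  0.1052, -0.0431, -0.0027]), 820)
```

Call:
jog_arm --travel '[[0,0,0.0003],[0,0,0.0006],[0,0,0.0009],[0,0,0.0012],[0,0,0.0015],[0,0,0.0015],[0,0,0.0015],[0,0,0.0015],[0,0,0.0015],[0,0,0.0015]]' --dr '[[0,0,0],[0,0,0],[0,0,0],[0,0,0],[0,0,0],[0,0,0],[0,0,0],[0,0,0],[0,0,0],[0,0,0]]' --claw '[0.4,0.4,0.4,0.4,0.4,0.4,0.4,0.4,0.4,0.4]'

```text
time_s: 26.3
tcp_pos: [0.5365, -0.0514, 0.0839]
eef_rot: [180.0, 1.1, -2.4]
contact_force: [-4.2, 2.0, 2.0]
gripper_width: 0.039
gripper_force: 50.0
```

```bash
python3 lv.py
```

```text
26.3 [ 0.5365 -0.0514  0.0839] [179.99   1.05  -2.41] [-4.2  2.   2. ] [ 0.565  1.566 -0.056]
side (array([-0.0523,  0.0988, -0.0424, -0.0032]), 927) (array([-1.421e-01,  1.036e-01, -4.180e-02, -1.000e-04]), 1698)
wrist (array([-0.0511,  0.1015, -0.0419, -0.0034]), 18628) (array([-0.1412,  0.1062, -0.0419,  0.001 ]), 34538)
scene (array([-0.0528,  0.0998, -0.0362,  0.0011]), 366) (array([-0.1422,  0.1049, -0.0433, -0.0025]), 814)
```

Call:
jog_arm --travel '[[0,0,0],[0,0,0],[0,0,0],[0,0,-0.005],[0,0,-0.02],[0,0,-0.045],[0,0,-0.07],[0,0,-0.09],[0,0,-0.1],[0,0,-0.1]]' --dr '[[0,0,0],[0,0,0],[0,0,0],[0,0,0],[0,0.001,0],[0,0.002,0],[0,0.003,0],[0,0.003,0],[0,0.003,0],[0,0.003,0]]' --claw '[0.5,0.6,0.65,0.65,0.65,0.65,0.65,0.65,0.65,0.65]'

```text
time_s: 27.7
tcp_pos: [0.5378, -0.0513, 0.1342]
eef_rot: [-180.0, -0.1, -2.4]
contact_force: [0.1, -0.7, 0.5]
gripper_width: 0.0569
gripper_force: 0.0
```

```bash
sed 's/t\[2\]+.0167/.1/' lv.py > lv2.py; python3 lv2.py
```

```text
27.7 [ 0.5378 -0.0513  0.1342] [-1.7998e+02 -8.0000e-02 -2.4200e+00] [ 0.1 -0.7  0.5] [-0.047  0.026  0.009]
side (array([-0.0518,  0.0989, -0.043 , -0.0029]), 965) (array([-0.1421,  0.1036, -0.0428,  0.001 ]), 1695)
wrist (array([-0.0511,  0.1015, -0.0419, -0.0031]), 13144) (array([-0.1412,  0.1062, -0.0415,  0.0008]), 22096)
scene (array([-0.0524,  0.1002, -0.0422, -0.0044]), 400) (array([-0.142 ,  0.1053, -0.0454, -0.0046]), 833)
```

Call:
jog_arm --travel '[[0.05,0,0],[0.12,0,0],[0.18,0,0],[0.2,0,0],[0.2,0,0.005],[0.2,0,0.012],[0.2,0,0.018],[0.2,0,0.022],[0.2,0,0.022],[0.2,0,0.022]]' --dr '[[0,0,0],[0,0,0],[0,0,0],[0,0,0],[0,0,0],[0,0,0],[0,0,0],[0,0,0],[0,0,0],[0,0,0]]' --claw '[0.3,0,0,0,0,0,0,0,0,0]' --newtons 15

```text
time_s: 29.1
tcp_pos: [0.6375, -0.0556, 0.1231]
eef_rot: [-180.0, -0.1, -2.4]
contact_force: [0.1, -0.9, 0.6]
gripper_width: 0.0009
gripper_force: 0.0
```

Call:
jog_arm --travel '[[0,0,0.001],[0,0,0.002],[0,0,0.003],[0,0,0.004],[0,0,0.005],[0,0,0.005],[0,0,0.006],[0,0,0.006],[0,0,0.006],[0,0,0.006]]' --dr '[[0,0,0],[0,0,0],[0,0,0],[0,0,0],[0,0,0],[0,0,0],[0,0,0],[0,0,0],[0,0,0],[0,0,0]]' --claw '[0,0,0,0,0,0,0,0,0,0]'

```text
time_s: 30.35
tcp_pos: [0.6376, -0.0556, 0.1201]
eef_rot: [180.0, -0.0, -2.4]
contact_force: [-1.8, 0.7, 3.6]
gripper_width: 0.0007
gripper_force: 1.8
```

```bash
python3 st.py
```

```text
30.35 [ 0.6376 -0.0556  0.1201] [ 1.80e+02 -5.00e-02 -2.41e+00] [-1.8  0.7  3.6] [-0.014  0.412 -0.004] 0.0007
```

Contact at z ≈ 0.1201, as predicted. I'll press a little more to check it is rigid.

Call:
jog_arm --travel '[[0,0,0.0003],[0,0,0.0006],[0,0,0.001],[0,0,0.001],[0,0,0.001],[0,0,0.001],[0,0,0.001],[0,0,0.001],[0,0,0.001],[0,0,0.001]]' --dr '[[0,0,0],[0,0,0],[0,0,0],[0,0,0],[0,0,0],[0,0,0],[0,0,0],[0,0,0],[0,0,0],[0,0,0]]' --claw '[0,0,0,0,0,0,0,0,0,0]'

```text
time_s: 31.6
tcp_pos: [0.6376, -0.0556, 0.12]
eef_rot: [180.0, -0.1, -2.4]
contact_force: [-3.0, -0.2, 6.9]
gripper_width: 0.0005
gripper_force: 3.4
```

```bash
python3 st.py
```

```text
31.6 [ 0.6376 -0.0556  0.12  ] [ 1.7999e+02 -6.0000e-02 -2.4000e+00] [-3.  -0.2  6.9] [0.186 0.89  0.029] 0.0005
```

Call:
jog_arm --travel '[[0,0,0.0003],[0,0,0.0006],[0,0,0.001],[0,0,0.001],[0,0,0.001],[0,0,0.001],[0,0,0.001],[0,0,0.001],[0,0,0.001],[0,0,0.001]]' --dr '[[0,0,0],[0,0,0],[0,0,0],[0,0,0],[0,0,0],[0,0,0],[0,0,0],[0,0,0],[0,0,0],[0,0,0]]' --claw '[0,0,0,0,0,0,0,0,0,0]'

```text
time_s: 32.85
tcp_pos: [0.6376, -0.0557, 0.1199]
eef_rot: [180.0, -0.1, -2.4]
contact_force: [-4.1, -0.2, 9.7]
gripper_width: 0.0007
gripper_force: 4.6
```

Call:
jog_arm --travel '[[0,0,-0.01],[0,0,-0.02],[-0.08,0,-0.02],[-0.18,0,-0.02],[-0.28,0,-0.02],[-0.36,0,-0.02],[-0.4,0,-0.02],[-0.4,0,-0.015],[-0.4,0,-0.009],[-0.4,0,-0.006]]' --dr '[[0,0,0],[0,0,0],[0,0,0],[0,0,0],[0,0,0],[0,0,0],[0,0,0],[0,0,0],[0,0,0],[0,0,0]]' --claw '[0,0,0,0,0,0,0,0,0,0]'

```text
time_s: 34.1
tcp_pos: [0.4383, -0.0471, 0.1213]
eef_rot: [180.0, -0.0, -2.4]
contact_force: [-1.5, -0.3, -0.7]
gripper_width: 0.0004
gripper_force: 0.0
```

```bash
python3 st.py
```

```text
34.1 [ 0.4383 -0.0471  0.1213] [ 1.7999e+02 -1.0000e-02 -2.4300e+00] [-1.5 -0.3 -0.7] [-0.103  0.022 -0.026] 0.0004
```

Call:
jog_arm --travel '[[0,0,0.0005],[0,0,0.001],[0,0,0.0015],[0,0,0.002],[0,0,0.0025],[0,0,0.003],[0,0,0.0035],[0,0,0.004],[0,0,0.004],[0,0,0.004]]' --dr '[[0,0,0],[0,0,0],[0,0,0],[0,0,0],[0,0,0],[0,0,0],[0,0,0],[0,0,0],[0,0,0],[0,0,0]]' --claw '[0,0,0,0,0,0,0,0,0,0]'

```text
time_s: 35.35
tcp_pos: [0.4379, -0.0473, 0.1206]
eef_rot: [180.0, -0.1, -2.4]
contact_force: [-2.4, 0.0, 11.3]
gripper_width: 0.0006
gripper_force: 5.3
```

Call:
jog_arm --travel '[[0,0,-0.01],[0,0,-0.03],[0,0,-0.07],[0,0,-0.12],[0,0,-0.18],[0,0,-0.22],[0,0,-0.24],[0,0,-0.24],[0,0,-0.24],[0,0,-0.24]]' --dr '[[0,0,0],[0,0,0],[0,0,0],[0,0,0],[0,0,0],[0,0,0],[0,0,0],[0,0,0],[0,0,0],[0,0,0]]' --claw '[0,0,0,0,0,0,0,0,0,0]'

```text
time_s: 36.6
tcp_pos: [0.4372, -0.0472, 0.2389]
eef_rot: [180.0, 0.0, -2.4]
contact_force: [0.4, -0.5, -0.7]
gripper_width: 0.0008
gripper_force: 0.0
```

```bash
python3 lv2.py
python3 - <<'E'
from h import *
save(cam("side"),'end.png')
E
```

```text
36.6 [ 0.4372 -0.0472  0.2389] [ 1.7998e+02  5.0000e-02 -2.4100e+00] [ 0.4 -0.5 -0.7] [-0.019  0.016 -0.006]
side (array([-0.052 ,  0.0988, -0.0421, -0.0039]), 953) (array([-0.1422,  0.1036, -0.0419,  0.0006]), 1697)
wrist (array([-0.0511,  0.1017, -0.0421, -0.0027]), 4823) (array([-0.1412,  0.1062, -0.042 ,  0.0003]), 12252)
scene (array([-0.0523,  0.1003, -0.0425, -0.0064]), 650) (array([-0.1423,  0.1049, -0.0417,  0.0004]), 1051)
```

View pics/end.png

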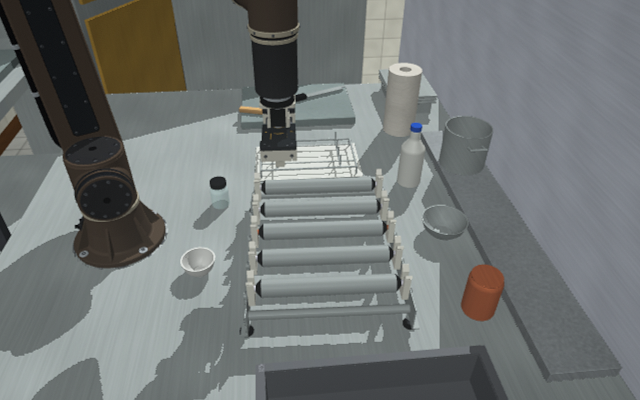

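The roller lies in the fourth place, around (320,208). Its near end is at 101.0 mm and its far end at 99.7 mm, and both were rigid under a 10 N press. The gripper is clear.

```bash
python3 -c "
from plant import r
print(r.close_job())"
```

```text
the job is handed in; nothing more can be done
None
```

The roller is back in the empty place and handed in: both ends are past the lips and held firm under a 10 N press, though it tipped about 1° while going in because the near end snapped past its lip before the far one.

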